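# Weigh down a pressing board and set out the next repair beside it

## Task

A repaired print lies under the bare pressing board: first, before touching anything else, lay the grey lead weight flat on the middle of the board, lengthwise along the board's longer side. Then make a row straight out from the middle of the board's short edge that faces the spotted album: the brush flat on the table, parallel to that edge, its middle 11 cm from the board's middle, and beyond it, between brush and album, the tall red-capped jar upright with its centre 18 cm from the board's middle; and stand the loupe upright on the middle of the album's cover. Leave the board, the album and the short black-capped jar where they are.

Things in the scene. Friction and masses are not known exactly. Their poses are not given: they have to be found in the camera images.
- board: bare beige pressing board, a flat rectangular block 100 x 130 x 24 mm, loose on the table, 0.6 kg. Origin at the centre of its underside (its top is 24 mm above), z up; x along its 100 mm side, y along its 130 mm side. Its short edges are at y = -65 and +65 mm; one of them faces the album (its turn from square is at most about 0.2 rad). The album is to the left or the right of it.
- album: swollen photo album with a light brown and dark spotted cover, lying flat, 177 x 149 x 74 mm, loose, 0.9 kg. Origin at the centre of its underside, z up; its flat cover is 74 mm above; x along its 177 mm side, y along its 149 mm side.
- weight: dark grey cloth-covered lead weight, a rounded block 100 x 46 x 27 mm, about 0.6 kg. Origin at the centre of its underside, z up; x along its 100 mm length, so grip it across y (46 mm).
- brush: flat paste brush with orange handle, 199 mm long, lying flat, 12 mm thick, light (about 35 g). Origin at the middle of its length on its underside, z up; x along its length, from handle end (x = -99) to bristle tip (x = +99). The handle, x = -99 to about -5 mm, is 16 mm wide and 12 mm thick (its centre line at y = -1 mm), the head 30 mm wide. Grip the handle across y, e.g. 25 mm from the middle.
- jar: tall white screw jar with a red cap, 55 mm diameter, 80 mm high, upright, cap fixed, about 0.14 kg. Origin at the centre of its underside, z up. Grip its body across any diameter, 20 to 60 mm above its foot.
- loupe: black stand loupe, a stepped round cylinder 43 mm diameter, 38 mm high, upright, 0.06 kg. Origin at the centre of its underside, z up. Straight-sided in the upper half, tapering to 38 mm at the foot: grip the upper half, 20 to 36 mm above the foot, across any diameter.
- black_jar: bystander: short white jar with a black cap, 49 mm diameter, 60 mm high, standing at the far left or far right; to be left alone. Origin at the centre of its underside.
There are look-alikes about, which are no part of the job. What is shaped like the jar but purple or yellow is not meant.

How it is judged:
On the way:
1. the lead weight lies released and at rest on the middle of the board, along its longer side, before brush, jar or loupe has been moved (x of weight in the frame of board between -0.013 and 0.013 m and y of weight in the frame of board between -0.013 and 0.013 m and z of weight in the frame of board between 0.018 and 0.032 m and angle between the x axis of weight and the y axis of board, either way round below 0.17 rad and angle between weight's own z axis and vertical below 0.1 rad and contact force between weight and the fingers below 0.5 N and linear speed of weight below 0.02 m/s and angular speed of weight below 0.2 rad/s and distance of each of brush, jar, loupe from where it was at the start of the episode below 0.015 m), for 0.2 s.
At the end, for the whole second after the job is handed in: Weight on board: within 13 mm and 0.17 rad of centred along it. On the board's album side: brush flat, parallel to the edge (0.17 rad), 95-125 mm out, within 20 mm of the row line; tall jar upright 165-195 mm out, within 15 mm. Loupe upright on the album within 15 mm of its middle. All at rest (x of weight in the frame of board between -0.013 and 0.013 m and y of weight in the frame of board between -0.013 and 0.013 m and z of weight in the frame of board between 0.018 and 0.032 m and angle between the x axis of weight and the y axis of board, either way round below 0.17 rad and angle between each of weight, brush, jar, loupe's own z axis and vertical below 0.1 rad and contact force between weight and the fingers below 0.5 N and linear speed of each of weight, brush, jar, loupe below 0.02 m/s and angular speed of each of weight, brush, jar, loupe below 0.2 rad/s and ((y of album in the frame of board between 0.15 and 0.6 m and y of brush in the frame of board between 0.095 and 0.125 m and y of jar in the frame of board between 0.165 and 0.195 m) or (y of album in the frame of board between -0.6 and -0.15 m and y of brush in the frame of board between -0.125 and -0.095 m and y of jar in the frame of board between -0.195 and -0.165 m)) and x of brush in the frame of board between -0.02 and 0.02 m and x of jar in the frame of board between -0.015 and 0.015 m and angle between the x axis of brush and the x axis of board, either way round below 0.17 rad and height (world z) of each of brush, jar below 0.008 m and x of loupe in the frame of album between -0.015 and 0.015 m and y of loupe in the frame of album between -0.015 and 0.015 m and z of loupe in the frame of album between 0.066 and 0.082 m); the robot touches nothing.
It fails at once if the board is shifted by more than 20 mm (distance of board from where it was at the start of the episode above 0.02 m).
It fails at once if the album is shifted by more than 20 mm (distance of album from where it was at the start of the episode above 0.02 m).
It fails at once if the short black-capped jar is shifted by more than 20 mm (distance of black_jar from where it was at the start of the episode above 0.02 m).
It also fails if it takes over 104 s, if anything falls off the work surface, if the arm or the gripper's body presses on something with over 40 N, if the wrist force passes 120 N, or if a joint passes its speed limit or range.

## Robot

A 6-joint arm with a two-finger parallel gripper is mounted at the origin on the work surface; the furniture and walls round the work are solid. World frame = base frame: x ahead of the robot, y to its left, z up, the work surface at z = 0. Lengths are in m, angles in rad, forces in N, time in s.
With the tool pointing down it reaches from about 0.3 to 0.75 m from the base axis. Payload 8.5 kg.
Tool frame: the origin (TCP) lies at the very end of the fingers, on their centre line; the grasp point (between the pads) lies 19 mm behind it; z points along the fingers, y is the line along which they close (so a half turn about z gives the same grasp; the last joint's range is limited). The gripper opens to 88 mm and grips with 3 to 60 N. Pads are 18 mm wide; open, the fingers measure 123 mm over their backs; the gripper's body (75 mm by 187 mm) begins 45 mm behind the grasp point.
Start: joints at [-1.442, 0.381, 1.297, -0, 1.464, -0.215], TCP at [0.185, -0.518, 0.239] pointing down, gripper open.
Joint ranges: [-3.11, 3.11], [-0.89, 2.33], [0.22, 2.48], [-1.42, 4.56], [0.17, 2.85], [-2.88, 2.88]. Speed limits (rad/s): [2.39, 2.39, 3.14, 3.14, 3.14, 3.14].

## Interface

Orientations are given as [roll, pitch, yaw] about the fixed x, y, z axes, in that order (R = Rz(yaw) Ry(pitch) Rx(roll)).
In Python, from workcell import r gives the robot as it stands.
- The arm moves only by the tool move_arm, never from a script. Its arguments are lists of equal length, an entry for each row: "rotation": the turn, a rotation vector about the tool's x, y, z in degrees, a list of three; "dp": the shift along the tool's x, y, z in m, a list of three; "grip": the opening, from -1 (shut) to 1 (fully open). In form: {"rotation": [[rx, ry, rz], ...], "dp": [[tx, ty, tz], ...], "grip": [grip, ...]}. A call has 1 to 5 rows; each row shifts and turns the commanded pose from where the row before left it, along the tool's axes as they then stand; what a row does not reach is not made up. A row lasts 1/8 s, in which the tool goes at most 62.5 mm and 10.7 degrees, less where a joint would pass 70% of its speed; a pose out of reach is approached as far as the arm can. A call is refused whole if a number of a shift passes 0.0625 or a number of a turn 10.7, either way. A call with a gripper value outside its range is refused whole. The fingers move at their own pace and stop on an object; "squeeze" is the grip in N (left out, the last holds). Time passes only in rows, so rows that do not move let the fingers close. It gives the time, the measured TCP pose, the force, the opening and the grip force at its end, in the units of the state.
- r.get_state(): the state, without advancing time (a new reading comes with each control period).
- r.snapshot(name): name is "side" or "top" or "wrist"; returns the picture (400x640x3 uint8, blue, green, red); there is no depth.
- r.camera_info(name): a dict with "fx", "fy", "cx", "cy" (pixels), "position" and "rotation" of the camera in the world; the wrist camera has in their place "mount" (4x4, takes a point from camera to tool coordinates, whose origin is the TCP and whose axes are the flange's). Camera axes: x right, y down, z forward; pixel columns grow to the right and rows downward; lengths in m; the calibration is good to about 2 mm. A picture is of the moment at which its call begins: read the wrist's pose just before it. camera_info takes no time and is no camera call.
- r.finish_job(): hands the job in; it is judged then, once.
The state is a dict: "time_s": time; "joint_pos": joint angles; "dq": joint speeds; "joint_efforts": joint torques, N m; "eef_pos": TCP position; "tool_rot": TCP orientation; "wrist_force": force on the tool from outside, world axes, zero at the start; "wrist_torque": the same for the moment, N m; "opening": finger opening in m; "finger_force": force on a finger pad.
Only numpy, scipy, OpenCV 4.12 (cv2) and the standard library are available. Lean on these libraries where they do the work, as an engineer would, in place of code of your own. Each camera call takes 0.05 s, during which the arm holds its last target. There are 200 camera calls.

## Working session

There is one attempt and no reset: what is moved stays moved. The work goes in short steps, Python scripts to look and compute and a tool call to move; the robot and the scene stay as the last step left them, time stands still between calls to the robot, and variables do not carry over. Pictures are saved under pics/ and viewed, at most 14 in all, crops included, and the job is handed in when it is done.

Besides the shell and the picture viewer there is one more tool, called after "Call:" in YAML: its name, and indented under it one key for each argument. move_arm: Moves the arm, as the interface text tells. Its arguments: {"type":"object","properties":{"rotation":{"type":"array"},"dp":{"type":"array"},"grip":{"type":"array"},"squeeze":{"type":"number"}},"required":["rotation","dp","grip"]}

```bash
mkdir -p pics; ls
python3 - <<'E'
from workcell import r
import cv2,numpy as np
np.set_printoptions(precision=4,suppress=True)
for n in("top","side","wrist"):
    cv2.imwrite(f"pics/{n}0.png",r.snapshot(n)); print(n,r.camera_info(n))
print(r.get_state())
E
```

```text
pics
top {'fx': 431.3552017361809, 'fy': 431.3552017361809, 'cx': 318.9136885749444, 'cy': 197.97849685388775, 'position': array([ 0.4051, -0.0163,  1.0999]), 'rotation': array([-3.0936,  0.0252, -1.5741])}
side {'fx': 363.7624072475136, 'fy': 363.7624072475136, 'cx': 322.0524366190439, 'cy': 200.07546141738834, 'position': array([0.3238, 0.7364, 0.5393]), 'rotation': array([-2.1443,  0.01  , -2.9715])}
wrist {'fx': 292.09264390767913, 'fy': 292.09264390767913, 'cx': 317.24528646311666, 'cy': 203.07387077058485, 'mount': array([[-0.0012, -0.9629, -0.2698,  0.07  ],
       [ 1.    , -0.0007, -0.0018,  0.0002],
       [ 0.0015, -0.2698,  0.9629, -0.1452],
       [ 0.    ,  0.    ,  0.    ,  1.    ]])}
{'time_s': 0.15, 'joint_pos': array([-1.4423,  0.3811,  1.298 ,  0.    ,  1.4636, -0.2153]), 'dq': array([ 0.0016,  0.0004, -0.0017,  0.0004,  0.0026,  0.0008]), 'joint_efforts': array([  0.0001, -43.8081, -22.4616,   0.0712,   0.0343,  -0.0001]), 'eef_pos': array([ 0.1854, -0.5176,  0.2383]), 'tool_rot': array([-3.1406, -0.0002,  0.3438]), 'wrist_force': array([-0.6168,  0.1789,  0.5348]), 'wrist_torque': array([ 0.0453, -0.0625,  0.05  ]), 'finger_force': 0.0, 'opening': 0.0879270548203885}
```

View pics/top0.png

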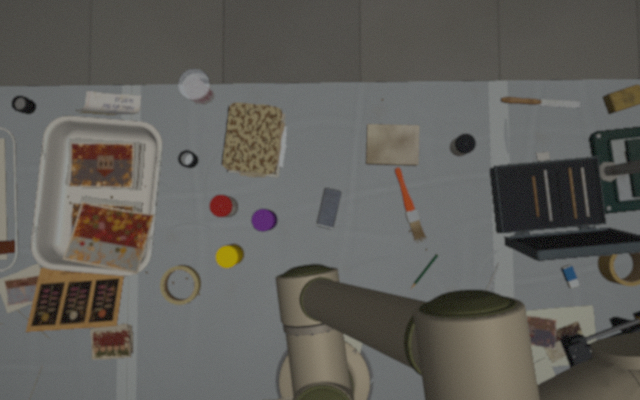

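View pics/side0.png

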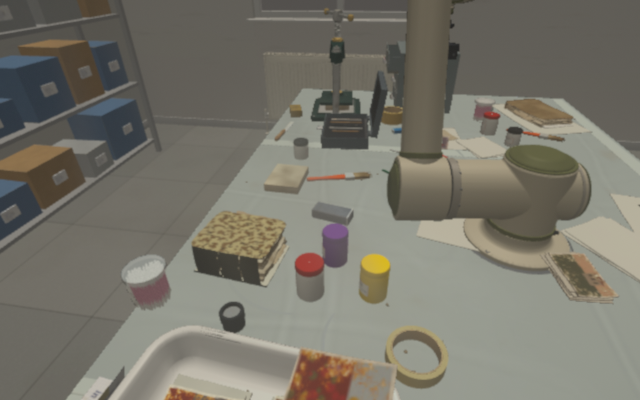

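The top view shows the album at (253,139), board (392,144), grey weight (329,208), brush (410,205), and a red jar at (222,206). Purple (263,219) and yellow (229,256) are decoys. The loupe candidates are (188,158) and (23,104). The dark cap at (463,144) is the black jar. I'll confirm these in an enlarged crop and measure.

```bash
cat > h.py <<'E'
from workcell import r
import cv2,numpy as np
from scipy.spatial.transform import Rotation as R
np.set_printoptions(precision=4,suppress=True)
def cam(n,st=None):
    c=r.camera_info(n)
    if n=="wrist":
        st=st or r.get_state(); T=np.eye(4); T[:3,:3]=R.from_euler('xyz',st['tool_rot']).as_matrix(); T[:3,3]=st['eef_pos']
        M=T@c['mount']; return c,M[:3,3],M[:3,:3]
    return c,np.array(c['position']),R.from_euler('xyz',c['rotation']).as_matrix()
def px2(C,uv,z):
    c,p,Q=C; uv=np.atleast_2d(np.asarray(uv,float))
    d=np.c_[(uv[:,0]-c['cx'])/c['fx'],(uv[:,1]-c['cy'])/c['fy'],np.ones(len(uv))]@Q.T
    return p+d*((z-p[2])/d[:,2])[:,None]
def proj(C,P):
    c,p,Q=C; q=(np.atleast_2d(P)-p)@Q
    return np.c_[q[:,0]/q[:,2]*c['fx']+c['cx'],q[:,1]/q[:,2]*c['fy']+c['cy']]
def blob(mask,seed=None):
    "largest contour (or the one nearest seed)"
    cs=[c for c in cv2.findContours(mask.astype(np.uint8),cv2.RETR_EXTERNAL,cv2.CHAIN_APPROX_NONE)[0] if cv2.contourArea(c)>15]
    return max(cs,key=cv2.contourArea) if seed is None else min(cs,key=lambda c:np.hypot(*(c[:,0].mean(0)-seed)))
E
python3 - <<'E'
from h import *
im=cv2.imread("pics/top0.png")
a=cv2.resize(im[90:280,165:490],None,fx=2.4,fy=2.4,interpolation=cv2.INTER_CUBIC)
b=cv2.resize(im[80:130,0:60],None,fx=2.4,fy=2.4,interpolation=cv2.INTER_CUBIC)
s=cv2.imread("pics/side0.png")[120:340,200:400]; 
cv2.imwrite("pics/crop.png",np.vstack([np.pad(a,((0,0),(0,800-a.shape[1]),(0,0))),np.pad(b,((0,0),(0,800-b.shape[1]),(0,0)))]))
hsv=cv2.cvtColor(im,cv2.COLOR_BGR2HSV)
for p in[(392,144),(370,110),(329,208),(405,190),(415,225),(222,206),(188,158),(463,144),(340,180),(253,139),(283,150)]: print(p,hsv[p[1],p[0]])
E
```

```text
(392, 144) [ 19  52 118]
(370, 110) [ 90   2 112]
(329, 208) [114  28  90]
(405, 190) [  9 184 141]
(415, 225) [ 19  79 106]
(222, 206) [  0 196 117]
(188, 158) [ 80   6 139]
(463, 144) [107  60  38]
(340, 180) [ 83   9 116]
(253, 139) [ 22  77 116]
(283, 150) [ 90   3 148]
```

View pics/crop.png

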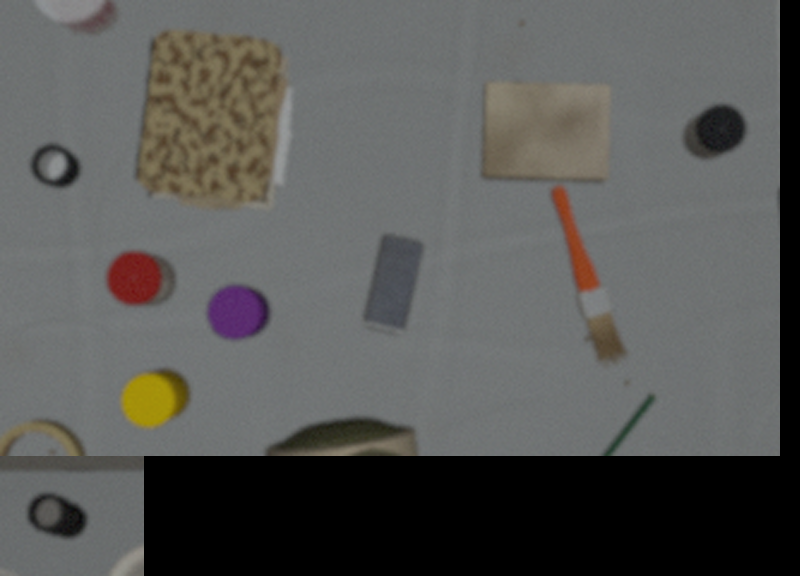

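The crop confirms the targets: red-capped jar at (222,206), low black lens ring (loupe) at (188,158), plain beige board (392,144), spotted album (253,139), grey weight (329,208). The thing at (23,104) is taller and far away, so it isn't the loupe.

```bash
cat > meas.py <<'E'
from h import *
im=cv2.imread("pics/top0.png"); C=cam("top")
S=3; big=cv2.resize(im,None,fx=S,fy=S,interpolation=cv2.INTER_CUBIC); H=cv2.cvtColor(big,cv2.COLOR_BGR2HSV).astype(int); h,s,v=H[...,0],H[...,1],H[...,2]
def roi(m,x0,y0,x1,y1):
    o=np.zeros_like(m); o[y0*S:y1*S,x0*S:x1*S]=m[y0*S:y1*S,x0*S:x1*S]
    return cv2.morphologyEx(o.astype(np.uint8),cv2.MORPH_CLOSE,np.ones((9,9)))
def go(n,m,z):
    c=blob(m); P=px2(C,(c[:,0]+.5)/S-.5,z)[:,:2].astype(np.float32)
    (x,y),(a,b),t=cv2.minAreaRect(P*1000)
    k=cv2.boxPoints(((x,y),(a,b),t)); e=max((k[1]-k[0],k[2]-k[1]),key=np.linalg.norm)
    M=cv2.moments((P*1000).reshape(-1,1,2))
    print(n,"rect ctr",np.array([x,y]),"size",np.array([a,b]),"long axis deg %.1f"%(np.degrees(np.arctan2(e[1],e[0]))%180),"centroid",np.array([M['m10'],M['m01']])/M['m00'])
go("board",roi((s>30)&(h<35),355,110,430,168),.024)
go("album",roi(((s>32)&(h<35)),215,95,290,185),.074)
go("weight",roi((s>15)&(v<102)&(h>100),310,180,350,235),.027)
go("brush",roi((s>50)&(h<30)|(v>150)&(s<30),385,166,435,248),.010)
go("handle",roi((s>110)&(h<30),385,166,435,248),.010)
go("jar",roi((s>120)&((h<10)|(h>170)),205,190,243,222),.080)
go("loupe",roi((v<75),172,145,203,172),.036)
go("blackjar",roi((v<70),445,125,480,160),.060)
E
python3 meas.py
```

```text
board rect ctr [ 586.9128 -172.7842] size [129.3205 108.0741] long axis deg 87.8 centroid [ 589.9778 -172.7146]
album rect ctr [595.8328 166.8363] size [140.3638 177.4066] long axis deg 173.3 centroid [597.9928 168.268 ]
weight rect ctr [434.1256 -14.4364] size [41.391  91.9694] long axis deg 166.6 centroid [433.4486 -14.5529]
brush rect ctr [ 479.3009 -202.0116] size [117.0968  25.4056] long axis deg 17.6 centroid [ 474.3065 -204.0268]
handle rect ctr [ 478.9315 -201.0763] size [112.2969  21.4019] long axis deg 18.6 centroid [ 473.1854 -204.1702]
jar rect ctr [437.7217 242.7425] size [51.9484 49.2001] long axis deg 89.8 centroid [437.3986 242.8679]
loupe rect ctr [555.7544 337.7864] size [51.2524 41.1243] long axis deg 66.7 centroid [555.7713 338.2438]
blackjar rect ctr [ 582.0164 -336.8647] size [45.9408 61.375 ] long axis deg 125.3 centroid [ 582.8483 -337.6872]
```

Call:
move_arm:
  rotation:
    - [0,0,0]
    - [0,0,0]
    - [0,0,0]
    - [0,0,0]
    - [0,0,0]
  dp:
    - [0.0404,-0.039,0]
    - [0.0404,-0.039,0]
    - [0.0404,-0.039,0]
    - [0.0404,-0.039,0]
    - [0.0404,-0.039,0]
  grip: [1,1,1,1,1]

```text
time_s: 0.78
eef_pos: [0.3102, -0.2644, 0.2387]
tool_rot: [-3.142, -0.0, 0.343]
wrist_force: [1.0, -0.3, 1.1]
opening: 0.0883
finger_force: 0.0
```

Call:
move_arm:
  rotation:
    - [0,0,0]
    - [0,0,0]
    - [0,0,0]
    - [0,0,0]
    - [0,0,0]
  dp:
    - [0.0404,-0.039,0]
    - [0.0404,-0.039,0]
    - [0.0404,-0.039,0]
    - [0.0404,-0.039,0]
    - [0.0404,-0.039,0]
  grip: [1,1,1,1,1]

```text
time_s: 1.4
eef_pos: [0.4348, -0.0126, 0.2388]
tool_rot: [3.141, -0.0, 0.344]
wrist_force: [-0.0, -1.5, -0.1]
opening: 0.0882
finger_force: 0.0
```

Call:
move_arm:
  rotation:
    - [0,0,8.3]
    - [0,0,8.3]
    - [0,0,8.3]
    - [0,0,8.3]
    - [0,0,0]
  dp:
    - [0,0,0]
    - [0,0,0]
    - [0,0,0]
    - [0,0,0]
    - [0,0,0]
  grip: [1,1,1,1,1]

```text
time_s: 2.02
eef_pos: [0.4342, -0.0144, 0.2386]
tool_rot: [-3.142, 0.0, -0.234]
wrist_force: [0.4, 0.6, 0.4]
opening: 0.0883
finger_force: 0.0
```

```bash
cat >> h.py <<'E'
def plan(x,y,z,yaw=None):
    st=r.get_state(); Q=R.from_euler('xyz',st['tool_rot']).as_matrix(); w=st['tool_rot'][2]
    d=Q.T@(np.array([x,y,z])-st['eef_pos'])
    rz=0 if yaw is None else -((np.degrees(w)-yaw)*-1)
    if yaw is not None:
        rz=-(yaw-np.degrees(w)); rz=(rz+180)%360-180
    print("t",round(st['time_s'],2),"tcp",st['eef_pos'],"yaw",round(np.degrees(w),1),"| tool shift",d,"then rz",round(rz,1))
E
python3 - <<'E'
from h import *
plan(.434,-.0145,.006,-13.4)
st=r.get_state(); im=r.snapshot("wrist"); C=cam("wrist",st)
cv2.imwrite("pics/w1.png",im)
print(proj(C,[[.434,-.0145,.027]]))
E
```

```text
t 2.02 tcp [ 0.4342 -0.0144  0.2386] yaw -13.4 | tool shift [-0.0001  0.0002  0.2326] then rz -0.0
[[317.9441 179.6438]]
```

View pics/w1.png

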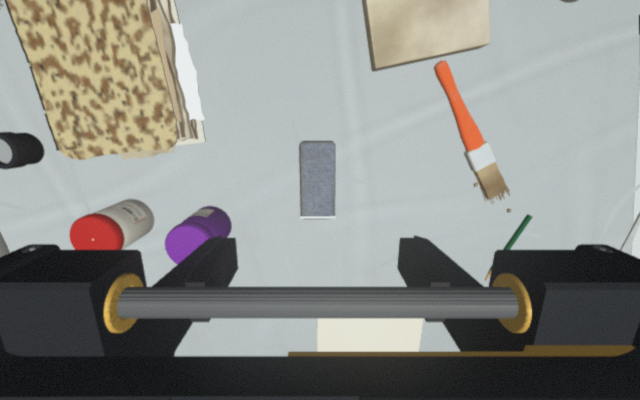

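The weight is centred at (318,179), exactly where projected, with its edges parallel to the image axes. I'll descend and grip.

Call:
move_arm:
  rotation:
    - [0,0,0]
    - [0,0,0]
    - [0,0,0]
    - [0,0,0]
    - [0,0,0]
  dp:
    - [0,0,0.06]
    - [0,0,0.06]
    - [0,0,0.06]
    - [0,0,0.03]
    - [0,0,0.021]
  grip: [1,1,1,1,1]

```text
time_s: 2.7
eef_pos: [0.4339, -0.0144, 0.0063]
tool_rot: [-3.141, 0.002, -0.233]
wrist_force: [0.1, 0.8, 0.4]
opening: 0.088
finger_force: 0.0
```

Call:
move_arm:
  rotation:
    - [0,0,0]
    - [0,0,0]
    - [0,0,0]
    - [0,0,0]
    - [0,0,0]
  dp:
    - [0,0,0]
    - [0,0,0]
    - [0,0,0]
    - [0,0,0]
    - [0,0,0]
  grip: [-1,-1,-1,-1,-1]
  squeeze: 30

```text
time_s: 3.32
eef_pos: [0.4345, -0.0145, 0.0082]
tool_rot: [3.142, -0.001, -0.235]
wrist_force: [-0.1, 0.4, 4.6]
opening: 0.0447
finger_force: 30.0
```

Call:
move_arm:
  rotation:
    - [0,0,0]
    - [0,0,0]
    - [0,0,0]
    - [0,0,0]
    - [0,0,0]
  dp:
    - [0,0,0]
    - [0,0,-0.02]
    - [0,0,-0.03]
    - [0,0,-0.03]
    - [0,0,-0.04]
  grip: [-1,-1,-1,-1,-1]

```text
time_s: 3.95
eef_pos: [0.4333, -0.0142, 0.1279]
tool_rot: [-3.141, 0.003, -0.236]
wrist_force: [1.0, 0.0, -6.0]
opening: 0.0447
finger_force: 30.0
```

Call:
move_arm:
  rotation:
    - [0,0,0]
    - [0,0,0]
    - [0,0,0]
    - [0,0,0]
    - [0,0,-10.1]
  dp:
    - [0.0473,0.0294,0]
    - [0.0473,0.0294,0]
    - [0.0473,0.0294,0]
    - [0.0473,0.0294,0]
    - [0,0,0]
  grip: [-1,-1,-1,-1,-1]

```text
time_s: 4.58
eef_pos: [0.592, -0.1756, 0.1259]
tool_rot: [-3.142, 0.001, -0.058]
wrist_force: [-0.3, 1.0, -4.9]
opening: 0.0447
finger_force: 30.0
```

Call:
move_arm:
  rotation:
    - [0,0,-10.1]
    - [0,0,-10.1]
    - [0,0,-10.1]
    - [0,0,-10.1]
    - [0,0,-10.1]
  dp:
    - [0,0,0]
    - [0,0,0]
    - [0,0,0]
    - [0,0,0]
    - [0,0,0]
  grip: [-1,-1,-1,-1,-1]

```text
time_s: 5.2
eef_pos: [0.5901, -0.1726, 0.1266]
tool_rot: [-3.139, 0.001, 0.828]
wrist_force: [-0.2, -0.2, -4.9]
opening: 0.0446
finger_force: 30.0
```

Call:
move_arm:
  rotation:
    - [0,0,-10.1]
    - [0,0,-10.1]
    - [0,0,-10.1]
    - [0,0,-10.3]
    - [0,0,0]
  dp:
    - [0,0,0]
    - [0,0,0]
    - [0,0,0]
    - [0,0,0]
    - [0,0,0]
  grip: [-1,-1,-1,-1,-1]

```text
time_s: 5.82
eef_pos: [0.5902, -0.1727, 0.1268]
tool_rot: [-3.139, -0.001, 1.529]
wrist_force: [-1.2, -0.7, -5.3]
opening: 0.0448
finger_force: 30.0
```

Run:
```python
from h import *
plan(.591,-.1728,.033,87.8)
st=r.get_state(); im=r.snapshot("wrist"); C=cam("wrist",st)
b=np.radians(-2.2);c=np.array([.591,-.1728]);M=np.array([[np.cos(b),-np.sin(b)],[np.sin(b),np.cos(b)]])
K=np.array([[-.05,-.065],[.05,-.065],[.05,.065],[-.05,.065]])@M.T+c
q=proj(C,np.c_[K,np.full(4,.024)]); print(q)
cv2.polylines(im,[q.round().astype(int)],True,(0,0,255),1)
cv2.imwrite("pics/w2.png",im)
```

```text
t 5.83 tcp [ 0.5902 -0.1727  0.1268] yaw 87.6 | tool shift [-0.0002  0.001   0.0938] then rz -0.2
[[264.9392 270.2389]
 [371.2215 269.9759]
 [378.312  127.1171]
 [256.6627 127.6827]]
```

View pics/w2.png

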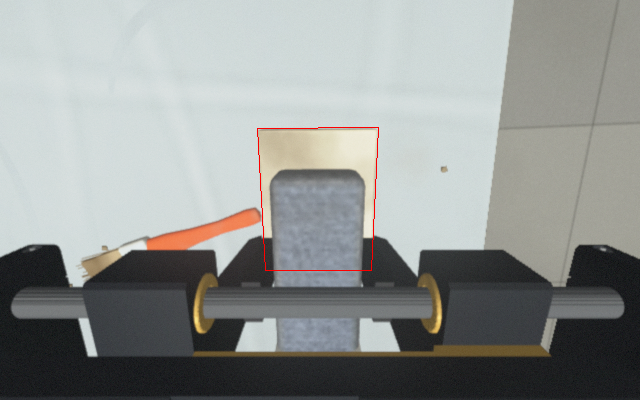

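The predicted board outline coincides with the beige edges, with its far edge at row 127 and its sides at cols 257 and 378. I'll lower the weight and release it.

Call:
move_arm:
  rotation:
    - [0,0,0]
    - [0,0,0]
    - [0,0,0]
    - [0,0,0]
    - [0,0,0]
  dp:
    - [0,0.001,0.03]
    - [0,0,0.03]
    - [0,0,0.02]
    - [0,0,0.0135]
    - [0,0,0]
  grip: [-1,-1,-1,-1,-1]

```text
time_s: 6.5
eef_pos: [0.5917, -0.173, 0.0338]
tool_rot: [-3.141, -0.0, 1.529]
wrist_force: [0.5, -0.3, -4.6]
opening: 0.0449
finger_force: 30.0
```

Call:
move_arm:
  rotation:
    - [0,0,0]
    - [0,0,0]
    - [0,0,0]
    - [0,0,0]
    - [0,0,0]
  dp:
    - [0,0,0]
    - [0,0,0]
    - [0,0,0]
    - [0,0,0]
    - [0,0,0]
  grip: [0,1,1,1,1]

```text
time_s: 7.12
eef_pos: [0.5919, -0.1731, 0.0345]
tool_rot: [3.141, 0.0, 1.531]
wrist_force: [-0.2, -0.9, 0.2]
opening: 0.0827
finger_force: 0.0
```

Call:
move_arm:
  rotation:
    - [0,0,0]
    - [0,0,0]
    - [0,0,0]
    - [0,0,0]
    - [0,0,0]
  dp:
    - [0,0,-0.03]
    - [0,0,-0.05]
    - [0,0,-0.06]
    - [0,0,-0.06]
    - [0,0,0]
  grip: [1,1,1,1,1]

```text
time_s: 7.75
eef_pos: [0.5931, -0.1735, 0.2393]
tool_rot: [3.133, 0.004, 1.531]
wrist_force: [0.3, -0.9, 0.6]
opening: 0.0881
finger_force: 0.0
```

Run:
```python
from h import *
plan(.591,-.1728,.033,87.8)
st=r.get_state(); im=r.snapshot("wrist"); C=cam("wrist",st)
cv2.imwrite("pics/w3.png",im)
c=np.array([.591,-.1728])
def rect(m,z,n):
    c=blob(cv2.morphologyEx(m.astype(np.uint8),cv2.MORPH_CLOSE,np.ones((5,5)))); P=px2(C,c[:,0],z)[:,:2].astype(np.float32)*1000
    R_=cv2.minAreaRect(P); print(n,R_)
h,s,v=[x.astype(int) for x in cv2.split(cv2.cvtColor(im,cv2.COLOR_BGR2HSV))]
a=np.zeros(h.shape,bool); a[90:330,200:440]=1
for p in proj(C,[[.591,-.1728,.051],[.551,-.1728,.024],[.591,-.113,.024],[.48,-.2,.01]]): print(p,[k[int(p[1]),int(p[0])] for k in (h,s,v)])
```

```text
t 7.75 tcp [ 0.5931 -0.1735  0.2393] yaw 87.7 | tool shift [ 0.0015 -0.0039  0.2063] then rz -0.1
[313.6398 182.3931] [np.int64(108), np.int64(29), np.int64(157)]
[281.7998 179.3381] [np.int64(23), np.int64(38), np.int64(208)]
[311.5049 128.7282] [np.int64(24), np.int64(43), np.int64(207)]
[230.9227 199.7499] [np.int64(8), np.int64(162), np.int64(233)]
```

View pics/w3.png

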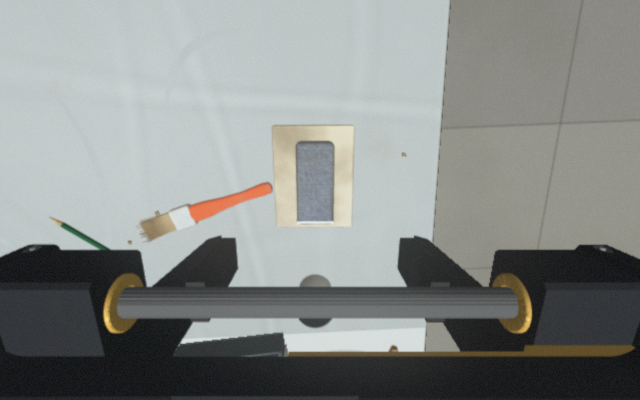

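The weight lies on the board at cols 296–334, rows 141–222, with the board at cols 273–354, rows 126–227. The brush handle tip is at (271,187) and the bristles at (145,232). Next I'll measure the brush.

Run:
```python
from h import *
st=r.get_state(); im=cv2.imread("pics/w3.png"); C=cam("wrist",st)
h,s,v=[x.astype(int) for x in cv2.split(cv2.cvtColor(im,cv2.COLOR_BGR2HSV))]
def rect(m,z,n,k=5):
    c=blob(cv2.morphologyEx(m.astype(np.uint8),cv2.MORPH_CLOSE,np.ones((k,k)))); P=px2(C,c[:,0],z)[:,:2].astype(np.float32)*1000
    print(n,[np.round(q,1) for q in cv2.minAreaRect(P)]); return P
a=np.zeros(h.shape,bool); a[110:232,262:370]=1
rect(a&(h<35)&(s>22),.024,"board",25)
rect(a&(h>95)&(s>15)&(v<190),.049,"weight")
b=np.zeros(h.shape,bool); b[170:250,125:274]=1
o=rect(b&(h<30)&(s>100)&(v>100),.008,"handle")
P=rect(b&((h<30)&(s>55)|(v>228)&(s<20)),.008,"brush")
m=P.mean(0); U=np.linalg.svd(o-o.mean(0),full_matrices=False)[2][0]; U*=-np.sign(U[0])  # toward bristles (lower x)
print("axis handle->tip",U,"deg",np.degrees(np.arctan2(U[1],U[0])),"handle range",(o@U).min(),(o@U).max(), "brush range",(P@U).min(),(P@U).max())
n=np.array([-U[1],U[0]]); w=o@n; t=o@U-(o@U).min()
for lo,hi in((10,30),(30,50),(50,70),(70,90)): print(lo,w[(t>lo)&(t<hi)].min(),w[(t>lo)&(t<hi)].max())
tip=(o@U).min()
print("75mm from end:",U*(tip+75)+n*(w[(t>50)&(t<90)].min()+w[(t>50)&(t<90)].max())/2)
```

```text
board [array([ 580.5, -170.7]), array([126.6, 113.5]), np.float64(87.6)]
weight [array([ 590.5, -173.4]), array([88.5, 38.3]), np.float64(87.6)]
handle [array([ 476. , -198.1]), array([116. ,  22.4]), np.float64(19.2)]
brush [array([ 476.8, -200.6]), array([117.1,  23.9]), np.float64(16.0)]
axis handle->tip [-0.9578 -0.2876] deg -163.28596 handle range -457.07672 -341.0635 brush range -457.56665 -340.4477
10 320.76093 335.74338
30 322.01263 334.7465
50 320.96613 335.77847
70 318.2287 338.1738
75mm from end: [ 460.3239 -204.452 ]
```

```bash
python3 -c "
from h import *
plan(.4613,-.2042,.06,16.7)"
```

```text
t 7.8 tcp [ 0.5921 -0.1731  0.236 ] yaw 87.7 | tool shift [-0.036  -0.1301  0.1756] then rz 71.0
```

Call:
move_arm:
  rotation:
    - [0,0,0]
    - [0,0,0]
    - [0,0,0]
    - [0,0,10.1]
    - [0,0,10.1]
  dp:
    - [-0.012,-0.0434,0]
    - [-0.012,-0.0434,0]
    - [-0.012,-0.0433,0]
    - [0,0,0]
    - [0,0,0]
  grip: [0.3,0.3,0.3,0.3,0.3]

```text
time_s: 8.43
eef_pos: [0.4594, -0.2036, 0.2327]
tool_rot: [-3.139, -0.001, 1.171]
wrist_force: [-0.1, 0.8, -0.5]
opening: 0.0573
finger_force: 0.0
```

Call:
move_arm:
  rotation:
    - [0,0,10.2]
    - [0,0,10.2]
    - [0,0,10.2]
    - [0,0,10.2]
    - [0,0,10]
  dp:
    - [0,0,0.025]
    - [0,0,0.025]
    - [0,0,0.025]
    - [0,0,0.025]
    - [0,0,0]
  grip: [0.3,0.3,0.3,0.3,0.3]

```text
time_s: 9.05
eef_pos: [0.4588, -0.2027, 0.131]
tool_rot: [-3.136, 0.004, 0.286]
wrist_force: [-0.5, -0.2, 0.0]
opening: 0.0571
finger_force: 0.0
```

Run:
```python
from h import *
plan(.4613,-.2042,.004,16.7)
st=r.get_state(); im=r.snapshot("wrist"); C=cam("wrist",st)
q=proj(C,[[.4613,-.2042,.008],[.4375,-.2113,.008],[.556,-.176,.008]]);print(q)
for p in q: cv2.circle(im,tuple(p.round().astype(int).tolist()),3,(255,0,0),1)
cv2.imwrite("pics/w4.png",im)
```

```text
t 9.05 tcp [ 0.4588 -0.2027  0.131 ] yaw 16.4 | tool shift [0.0025 0.0029 0.1269] then rz -0.3
[[320.6233 195.3221]
 [320.6863 220.1465]
 [320.3959  83.1416]]
```

View pics/w4.png

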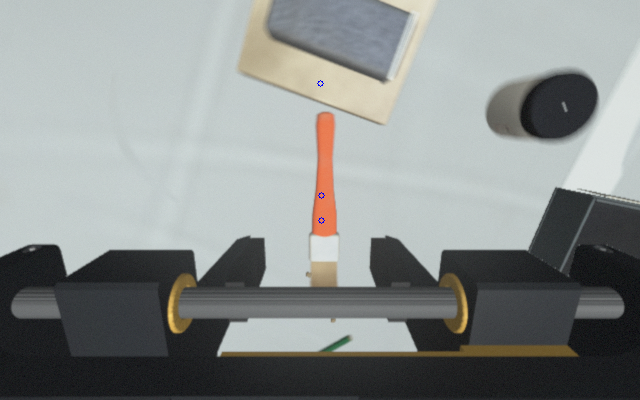

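The handle end is really at (326,112) and the ferrule starts at (323,235). My earlier mask had leaked into the board's edge, so I'll re-measure here.

Run:
```python
from h import *
st=r.get_state(); im=cv2.imread("pics/w4.png"); C=cam("wrist",st)
h,s,v=[x.astype(int) for x in cv2.split(cv2.cvtColor(im,cv2.COLOR_BGR2HSV))]
a=np.zeros(h.shape,bool); a[105:245,295:350]=1
c=blob(cv2.morphologyEx((a&(h<20)&(s>110)).astype(np.uint8),cv2.MORPH_CLOSE,np.ones((9,9))))[:,0]
P=px2(C,c,.007)[:,:2]*1000
R_=cv2.fitLine(P.astype(np.float32),cv2.DIST_L2,0,.01,.01).ravel(); U=R_[:2]*-np.sign(R_[0]); n=np.array([-U[1],U[0]]); t=P@U; w=P@n
print(np.degrees(np.arctan2(U[1],U[0])),t.min(),t.max()); t0=t.min(); t=t-t0
mids=[]
for q in range(5,90,10):
    k=(t>q)&(t<q+10); mids.append((w[k].min()+w[k].max())/2); print(q,w[k].max()-w[k].min(),mids[-1])
sl=np.polyfit(np.arange(10,95,10),mids,1); print("slope deg",np.degrees(sl[0]))
g=U*(t0+74)+n*np.polyval(sl,74); ang=np.degrees(np.arctan2(U[1],U[0]))+np.degrees(sl[0])
print("grip",g,"axis",ang); plan(g[0]/1000,g[1]/1000,.004,ang+180)
```

```text
-164.39948 -464.41801339804084 -348.8280989360573
5 14.379480024262932 324.7755040075773
15 14.406049720769147 324.8317908164339
25 12.805142152018448 324.9859624794148
35 12.065567712408324 324.67460264167727
45 14.017300477619528 324.8175236331705
55 14.197716170971205 324.9264913732518
65 17.144114029906063 324.5901545610537
75 19.238625529533806 324.70182963404454
85 21.371798886216197 324.8168913769463
slope deg -0.07296246768029781
grip [ 463.3725 -207.802 ] axis -164.47243756533655
t 9.1 tcp [ 0.4593 -0.203   0.1319] yaw 16.0 | tool shift [0.003  0.0063 0.1278] then rz 0.4
```

Call:
move_arm:
  rotation:
    - [0,0,0.5]
    - [0,0,0]
    - [0,0,0]
    - [0,0,0]
    - [0,0,0]
  dp:
    - [0.011,0.0063,0]
    - [0,0,0.05]
    - [0,0,0.05]
    - [0,0,0.0275]
    - [0,0,0]
  grip: [0.3,0.3,0.3,0.3,0.3]

```text
time_s: 9.72
eef_pos: [0.4724, -0.2062, 0.0051]
tool_rot: [-3.139, 0.002, 0.285]
wrist_force: [0.4, 0.4, 0.8]
opening: 0.0572
finger_force: 0.0
```

Call:
move_arm:
  rotation:
    - [0,0,0]
    - [0,0,0]
    - [0,0,0]
    - [0,0,0]
    - [0,0,0]
  dp:
    - [0,0,0]
    - [0,0,0]
    - [0,0,0]
    - [0,0,0]
    - [0,0,0]
  grip: [-1,-1,-1,-1,-1]
  squeeze: 15

```text
time_s: 10.35
eef_pos: [0.4728, -0.2067, 0.007]
tool_rot: [3.141, -0.0, 0.283]
wrist_force: [0.5, -0.2, 0.2]
opening: 0.0157
finger_force: 14.9
```

Call:
move_arm:
  rotation:
    - [0,0,0]
    - [0,0,0]
    - [0,0,0]
    - [0,0,0]
    - [0,0,0]
  dp:
    - [0,0,0]
    - [0,0,-0.02]
    - [0,0,-0.03]
    - [0,0,-0.04]
    - [0,0,-0.04]
  grip: [-1,-1,-1,-1,-1]

```text
time_s: 10.98
eef_pos: [0.4725, -0.2065, 0.1378]
tool_rot: [-3.141, 0.0, 0.283]
wrist_force: [-0.8, -0.6, -0.6]
opening: 0.0157
finger_force: 14.9
```

```bash
python3 -c "
from h import *
plan(.5954+.033,-.0619,.006,-2.3)"
```

```text
t 10.97 tcp [ 0.4725 -0.2065  0.1378] yaw 16.2 | tool shift [ 0.1901 -0.0953  0.1318] then rz 18.5
```

Call:
move_arm:
  rotation:
    - [0,0,0]
    - [0,0,0]
    - [0,0,0]
    - [0,0,0]
    - [0,0,9.25]
  dp:
    - [0.0475,-0.0238,0]
    - [0.0475,-0.0238,0]
    - [0.0475,-0.0238,0]
    - [0.0476,-0.0239,0]
    - [0,0,0]
  grip: [-1,-1,-1,-1,-1]

```text
time_s: 11.6
eef_pos: [0.6302, -0.0593, 0.1359]
tool_rot: [-3.141, 0.0, 0.122]
wrist_force: [-0.8, -0.8, -1.2]
opening: 0.0159
finger_force: 14.9
```

Call:
move_arm:
  rotation:
    - [0,0,9.25]
    - [0,0,0]
    - [0,0,0]
    - [0,0,0]
    - [0,0,0]
  dp:
    - [0,0,0]
    - [0,0,0.04]
    - [0,0,0.04]
    - [0,0,0]
    - [0,0,0]
  grip: [-1,-1,-1,-1,-1]

```text
time_s: 12.22
eef_pos: [0.6294, -0.0623, 0.0582]
tool_rot: [3.141, -0.002, -0.04]
wrist_force: [0.3, -0.5, -0.3]
opening: 0.0156
finger_force: 14.9
```

Run:
```python
from h import *
plan(.5954+.033,-.0619,.006,-2.3)
im=r.snapshot("wrist"); cv2.imwrite("pics/w5.png",im)
```

```text
t 12.22 tcp [ 0.6294 -0.0623  0.0582] yaw -2.3 | tool shift [-0.0011 -0.0004  0.0522] then rz -0.0
```

View pics/w5.png

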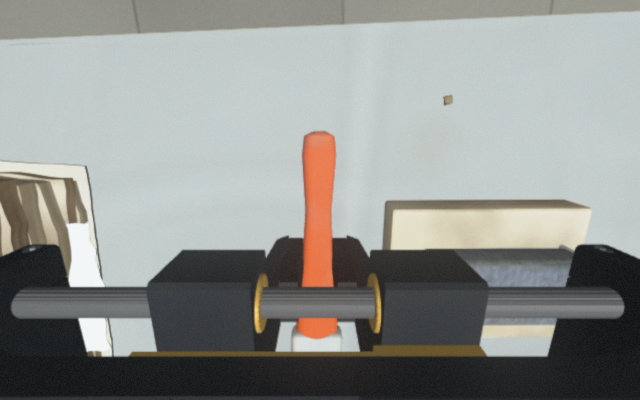

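The brush hangs straight in the grip between the album (left) and the board (right). I'll lower it and open only partially, since the board edge is close.

Call:
move_arm:
  rotation:
    - [0,0,0]
    - [0,0,0]
    - [0,0,0]
    - [0,0,0]
    - [0,0,0]
  dp:
    - [-0.001,0,0.025]
    - [0,0,0.02]
    - [0,0,0.007]
    - [0,0,0]
    - [0,0,0]
  grip: [-1,-1,-1,-1,-0.2]

```text
time_s: 12.9
eef_pos: [0.6283, -0.0622, 0.0059]
tool_rot: [3.141, -0.002, -0.04]
wrist_force: [0.7, -0.2, -0.1]
opening: 0.0239
finger_force: 0.0
```

Call:
move_arm:
  rotation:
    - [0,0,0]
    - [0,0,0]
    - [0,0,0]
    - [0,0,0]
    - [0,0,0]
  dp:
    - [0,0,0]
    - [0,0,0]
    - [0,0,-0.02]
    - [0,0,-0.03]
    - [0,0,-0.05]
  grip: [-0.2,-0.2,-0.2,-0.2,-0.2]

```text
time_s: 13.52
eef_pos: [0.6269, -0.0619, 0.1045]
tool_rot: [-3.141, 0.003, -0.04]
wrist_force: [0.1, 0.0, -0.3]
opening: 0.0347
finger_force: 0.0
```

Call:
move_arm:
  rotation:
    - [0,0,0]
    - [0,0,0]
    - [0,0,0]
    - [0,0,0]
    - [0,0,0]
  dp:
    - [-0.02,0,-0.06]
    - [-0.05,0,-0.0]
    - [-0.05,0,0]
    - [0,0,0]
    - [0,0,0]
  grip: [1,1,1,1,1]

```text
time_s: 14.15
eef_pos: [0.5087, -0.0575, 0.1645]
tool_rot: [3.141, -0.001, -0.04]
wrist_force: [1.0, 0.1, -0.2]
opening: 0.0833
finger_force: 0.0
```

Run:
```python
from h import *
plan(.4375,.243,.2,30)
st=r.get_state(); im=r.snapshot("wrist"); C=cam("wrist",st)
q=proj(C,[[.5954,-.0629,.01],[.591,-.1728,.024],[.597,.168,.074]]);print(q)
for p in q: cv2.circle(im,tuple(p.round().astype(int).tolist()),3,(255,0,0),1)
cv2.imwrite("pics/w6.png",im)
```

```text
t 14.15 tcp [ 0.5087 -0.0575  0.1645] yaw -2.3 | tool shift [-0.0832 -0.2974 -0.0357] then rz -32.3
[[319.6032 103.3621]
 [438.4545 102.2559]
 [ 20.358  109.3608]]
```

View pics/w6.png

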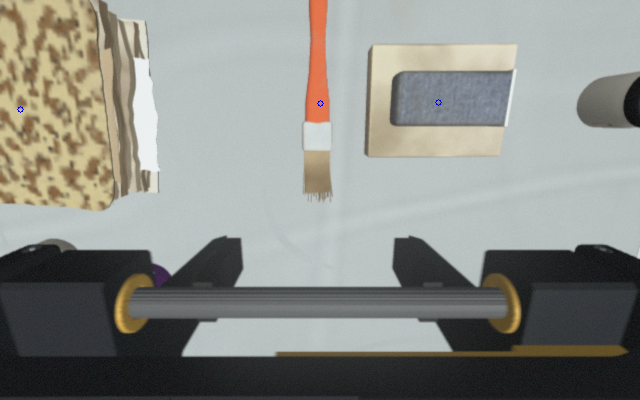

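The brush lies parallel to the board edge, with its bristle tip at (318,199) and ferrule at rows 122–150. I'll check its mid position numerically.

Run:
```python
from h import *
st=r.get_state(); C=cam("wrist",st)
print("bristle tip, ferrule",px2(C,[[318,199],[317,122]],.006))
b=np.radians(-2.3);B=np.array([[np.cos(b),np.sin(b)],[-np.sin(b),np.cos(b)]])
print((B@(px2(C,[[318,199],[317,122]],.006)[:,:2]-[.591,-.1728]).T).T)
im=r.snapshot("top"); cv2.imwrite("pics/top1.png",im)
Ct=cam("top"); h,s,v=[x.astype(int) for x in cv2.split(cv2.cvtColor(im,cv2.COLOR_BGR2HSV))]
ys,xs=np.nonzero((h<20)&(s>110)&(v>60)); k=(xs>320)&(xs<375)&(ys<170)&(ys>80)
print("handle tip",px2(Ct,[[xs[k][ys[k].argmin()],ys[k].min()]],.01), k.sum())
```

```text
bristle tip, ferrule [[ 0.4986 -0.0574  0.006 ]
 [ 0.5783 -0.0596  0.006 ]]
[[-0.097   0.1116]
 [-0.0172  0.1126]]
handle tip [[ 0.6922 -0.0641  0.01  ]] 77
```

Brush middle is at about (0.000, 0.112) in the board frame, which is good. Next is the jar. I'll close diagonally (yaw 135°) to clear the album and the purple decoy.

Call:
move_arm:
  rotation:
    - [0,0,0]
    - [0,0,0]
    - [0,0,0]
    - [0,0,0]
    - [0,0,0]
  dp:
    - [-0.0166,-0.05,-0.02]
    - [-0.0166,-0.0594,-0.014]
    - [-0.0166,-0.06,-0.011]
    - [-0.0166,-0.06,-0.01]
    - [-0.0166,-0.06,-0.01]
  grip: [1,1,1,1,1]

```text
time_s: 14.88
eef_pos: [0.4374, 0.2351, 0.2289]
tool_rot: [-3.141, -0.001, -0.04]
wrist_force: [1.1, 0.5, -0.2]
opening: 0.0883
finger_force: 0.0
```

Call:
move_arm:
  rotation:
    - [0,0,-10.5]
    - [0,0,-10.5]
    - [0,0,-10.5]
    - [0,0,-10.5]
    - [0,0,-10.5]
  dp:
    - [0,0,0]
    - [0,0,0]
    - [0,0,0]
    - [0,0,0]
    - [0,0,0]
  grip: [1,1,1,1,1]

```text
time_s: 15.5
eef_pos: [0.4381, 0.2332, 0.2284]
tool_rot: [3.142, -0.0, 0.883]
wrist_force: [-0.4, 0.4, 0.2]
opening: 0.0877
finger_force: 0.0
```

Call:
move_arm:
  rotation:
    - [0,0,-10.5]
    - [0,0,-10.5]
    - [0,0,-10.5]
    - [0,0,-10.5]
    - [0,0,-10.5]
  dp:
    - [0,0,0]
    - [0,0,0]
    - [0,0,0]
    - [0,0,0]
    - [0,0,0]
  grip: [1,1,1,1,1]

```text
time_s: 16.12
eef_pos: [0.4381, 0.2332, 0.2284]
tool_rot: [3.142, -0.0, 1.799]
wrist_force: [-0.3, -0.3, -0.1]
opening: 0.0883
finger_force: 0.0
```

Call:
move_arm:
  rotation:
    - [0,0,-10.5]
    - [0,0,-10.5]
    - [0,0,-10.5]
    - [0,0,0]
    - [0,0,0]
  dp:
    - [0,0,0]
    - [0,0,0]
    - [0,0,0]
    - [0,0,0]
    - [0,0,0]
  grip: [1,1,1,1,1]

```text
time_s: 16.75
eef_pos: [0.4376, 0.233, 0.2285]
tool_rot: [-3.142, -0.0, 2.339]
wrist_force: [-0.7, -0.5, 0.2]
opening: 0.0878
finger_force: 0.0
```

Run:
```python
from h import *
st=r.get_state(); im=r.snapshot("wrist"); C=cam("wrist",st)
h,s,v=[x.astype(int) for x in cv2.split(cv2.cvtColor(im,cv2.COLOR_BGR2HSV))]
m=((s>120)&((h<8)|(h>172))).astype(np.uint8); m[280:]=0
c=blob(cv2.morphologyEx(m,cv2.MORPH_CLOSE,np.ones((5,5))))
P=px2(C,c[:,0],.078)[:,:2]; print(cv2.minEnclosingCircle((P*1000).astype(np.float32)),cv2.minAreaRect((P*1000).astype(np.float32)))
(cx,cy),rad=cv2.minEnclosingCircle(P.astype(np.float32)); plan(cx,cy,.03,135)
cv2.drawContours(im,[c],-1,(255,0,0),1); cv2.imwrite("pics/w7.png",im)
```

```text
((539.0023803710938, 501.69427490234375), 47.01438522338867) ((548.005859375, 501.7237243652344), (32.62809371948242, 93.18555450439453), 0.18743805587291718)
t 16.8 tcp [0.4375 0.2329 0.2285] yaw 134.0 | tool shift [0.1227 0.2598 0.1985] then rz -1.0
```

View pics/w7.png

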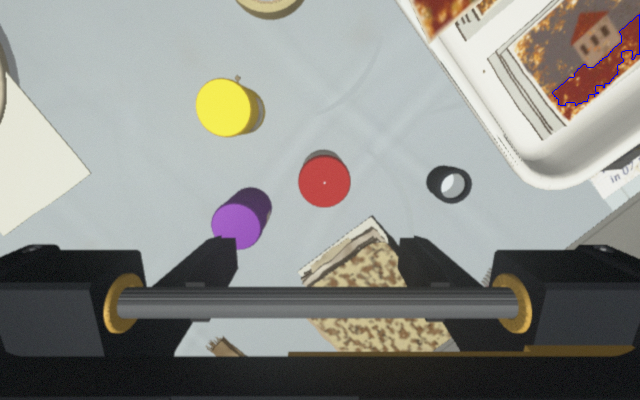

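The red cap is at (325,181); the mask picked a red print instead. The purple decoy is at (237,225), yellow at (223,107), and the loupe ring at (449,184). I'll seed the blob properly.

Run:
```python
from h import *
st=r.get_state(); C=cam("wrist",st); im=cv2.imread("pics/w7.png")
h,s,v=[x.astype(int) for x in cv2.split(cv2.cvtColor(im,cv2.COLOR_BGR2HSV))]
m=((s>120)&((h<8)|(h>172))).astype(np.uint8); m[280:]=0; m[:,380:]=0
c=blob(cv2.morphologyEx(m,cv2.MORPH_CLOSE,np.ones((5,5))),(325,181))
P=px2(C,c[:,0],.08)[:,:2].astype(np.float32); (cx,cy),rad=cv2.minEnclosingCircle(P); print(cx,cy,rad); plan(cx,cy,.03,135)
m=(v<90).astype(np.uint8); m[220:]=0
c=blob(m,(449,184)); P=px2(C,c[:,0],.036)[:,:2].astype(np.float32); print("loupe",cv2.minEnclosingCircle(P),cv2.minAreaRect(P))
print("loupe lens",px2(C,[[453,184]],.036))
```

```text
0.43585681915283203 0.24506038427352905 0.026571258902549744
t 16.8 tcp [0.4375 0.2329 0.2285] yaw 134.0 | tool shift [0.0099 0.0072 0.1985] then rz -1.0
loupe ((0.5504598617553711, 0.33829033374786377), 0.02699710801243782) ((0.5502533912658691, 0.33885639905929565), (0.053483616560697556, 0.04067213833332062), 26.16550636291504)
loupe lens [[0.5544 0.3431 0.036 ]]
```

Call:
move_arm:
  rotation:
    - [0,0,0]
    - [0,0,0]
    - [0,0,0]
    - [0,0,0]
    - [0,0,0]
  dp:
    - [0.01,0.007,0]
    - [0,0,0.06]
    - [0,0,0.06]
    - [0,0,0.05]
    - [0,0,0.028]
  grip: [1,1,1,1,1]

```text
time_s: 17.42
eef_pos: [0.4344, 0.2453, 0.0283]
tool_rot: [-3.139, -0.001, 2.341]
wrist_force: [0.6, 1.1, 0.5]
opening: 0.0881
finger_force: 0.0
```

Call:
move_arm:
  rotation:
    - [0,0,0]
    - [0,0,0]
    - [0,0,0]
    - [0,0,0]
    - [0,0,0]
  dp:
    - [0,0,0]
    - [0,0,0]
    - [0,0,0]
    - [0,0,0]
    - [0,0,0]
  grip: [-1,-1,-1,-1,-1]
  squeeze: 15

```text
time_s: 18.05
eef_pos: [0.4358, 0.2451, 0.0316]
tool_rot: [3.14, 0.001, 2.342]
wrist_force: [-1.3, 0.3, 6.7]
opening: 0.0538
finger_force: 15.0
```

Call:
move_arm:
  rotation:
    - [0,0,0]
    - [0,0,0]
    - [0,0,0]
    - [0,0,0]
    - [0,0,0]
  dp:
    - [0,0,0]
    - [0,0,-0.03]
    - [0,0,-0.04]
    - [0,0,-0.05]
    - [0,0,-0.04]
  grip: [-1,-1,-1,-1,-1]

```text
time_s: 18.68
eef_pos: [0.4351, 0.2448, 0.1927]
tool_rot: [3.141, 0.001, 2.342]
wrist_force: [-0.1, 0.4, -1.8]
opening: 0.0533
finger_force: 15.0
```

```bash
python3 -c "
from h import *
plan(.5982,.0071,.033,90)"
```

```text
t 18.68 tcp [0.4351 0.2448 0.1927] yaw 134.2 | tool shift [-0.284  -0.0489  0.1598] then rz 44.2
```

Call:
move_arm:
  rotation:
    - [0,0,0]
    - [0,0,0]
    - [0,0,0]
    - [0,0,0]
    - [0,0,0]
  dp:
    - [-0.0568,-0.0098,0]
    - [-0.0568,-0.0098,0]
    - [-0.0568,-0.0098,0]
    - [-0.0568,-0.0098,0]
    - [-0.0568,-0.0098,0]
  grip: [-1,-1,-1,-1,-1]

```text
time_s: 19.3
eef_pos: [0.5987, 0.0054, 0.1906]
tool_rot: [-3.141, -0.0, 2.342]
wrist_force: [0.9, 0.8, -2.9]
opening: 0.0534
finger_force: 15.0
```

Call:
move_arm:
  rotation:
    - [0,0,8.8]
    - [0,0,8.8]
    - [0,0,8.8]
    - [0,0,8.8]
    - [0,0,8.8]
  dp:
    - [0,0,0]
    - [0,0,0]
    - [0,0,0]
    - [0,0,0]
    - [0,0,0]
  grip: [-1,-1,-1,-1,-1]

```text
time_s: 19.92
eef_pos: [0.5978, 0.0071, 0.1905]
tool_rot: [-3.141, -0.0, 1.569]
wrist_force: [-0.5, 0.7, -2.1]
opening: 0.0536
finger_force: 15.0
```

Call:
move_arm:
  rotation:
    - [0,0,0]
    - [0,0,0]
    - [0,0,0]
    - [0,0,0]
    - [0,0,0]
  dp:
    - [0,0,0.04]
    - [0,0,0.04]
    - [0,0,0]
    - [0,0,0]
    - [0,0,0]
  grip: [-1,-1,-1,-1,-1]

```text
time_s: 20.55
eef_pos: [0.5989, 0.007, 0.1124]
tool_rot: [3.139, 0.001, 1.574]
wrist_force: [-0.3, 0.6, -2.0]
opening: 0.0536
finger_force: 15.0
```

Run:
```python
from h import *
plan(.5982,.0071,.033,90)
im=r.snapshot("wrist"); cv2.imwrite("pics/w8.png",im)
```

```text
t 20.55 tcp [0.5989 0.007  0.1124] yaw 90.2 | tool shift [ 0.0002 -0.001   0.0794] then rz 0.2
```

View pics/w8.png

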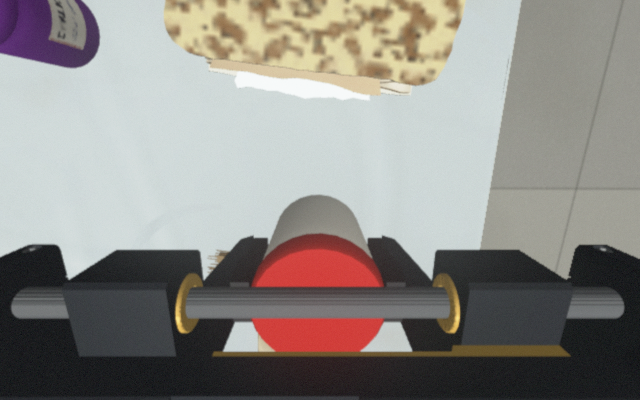

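The jar is upright in the grip with clear space around it, and the album is well ahead. I'll lower and release.

Call:
move_arm:
  rotation:
    - [0,0,0]
    - [0,0,0]
    - [0,0,0]
    - [0,0,0]
    - [0,0,0]
  dp:
    - [0,0,0.04]
    - [0,0,0.025]
    - [0,0,0.01]
    - [0,0,0.005]
    - [0,0,0]
  grip: [-1,-1,-1,-1,-1]

```text
time_s: 21.22
eef_pos: [0.5988, 0.007, 0.0317]
tool_rot: [3.14, 0.0, 1.574]
wrist_force: [-0.0, -0.4, -2.5]
opening: 0.0536
finger_force: 15.0
```

Call:
move_arm:
  rotation:
    - [0,0,0]
    - [0,0,0]
    - [0,0,0]
    - [0,0,0]
    - [0,0,0]
  dp:
    - [0,0,0]
    - [0,0,0]
    - [0,0,0]
    - [0,0,0]
    - [0,0,0]
  grip: [0.4,0.8,1,1,1]

```text
time_s: 21.85
eef_pos: [0.5982, 0.0071, 0.0306]
tool_rot: [3.142, 0.0, 1.574]
wrist_force: [-0.3, 0.9, -1.1]
opening: 0.0882
finger_force: 0.0
```

Call:
move_arm:
  rotation:
    - [0,0,0]
    - [0,0,0]
    - [0,0,0]
    - [0,0,0]
    - [0,0,0]
  dp:
    - [0,0,-0.03]
    - [0,0,-0.05]
    - [0,0,-0.06]
    - [0,0,-0.06]
    - [0,0,0]
  grip: [1,1,1,1,1]

```text
time_s: 22.48
eef_pos: [0.5996, 0.0069, 0.2354]
tool_rot: [3.132, 0.002, 1.574]
wrist_force: [-0.2, 0.6, -1.1]
opening: 0.0884
finger_force: 0.0
```

Run:
```python
from h import *
plan(.554,.341,.2,90)
st=r.get_state(); im=r.snapshot("wrist"); C=cam("wrist",st); cv2.imwrite("pics/w9.png",im)
h,s,v=[x.astype(int) for x in cv2.split(cv2.cvtColor(im,cv2.COLOR_BGR2HSV))]
m=((s>120)&((h<8)|(h>172))).astype(np.uint8); m[330:]=0
c=blob(cv2.morphologyEx(m,cv2.MORPH_CLOSE,np.ones((5,5))),proj(C,[[.598,.007,.08]])[0])
P=px2(C,c[:,0],.08)[:,:2].astype(np.float32); print("jar",cv2.minEnclosingCircle(P))
```

```text
t 22.48 tcp [0.5996 0.0069 0.2354] yaw 90.2 | tool shift [ 0.3343 -0.0447  0.0344] then rz 0.2
jar ((0.5990698933601379, 0.007915019989013672), 0.026530923321843147)
```

Call:
move_arm:
  rotation:
    - [0,0,0]
    - [0,0,0]
    - [0,0,0]
    - [0,0,0]
    - [0,0,0]
  dp:
    - [0.045,0,-0.03]
    - [0.045,0,-0.03]
    - [0.03,0,0]
    - [0,0,0]
    - [0,0,0]
  grip: [1,1,1,1,1]

```text
time_s: 23.15
eef_pos: [0.5976, 0.1264, 0.289]
tool_rot: [-3.139, 0.0, 1.574]
wrist_force: [0.8, -0.4, 0.2]
opening: 0.0883
finger_force: 0.0
```

Run:
```python
from h import *
plan(.554,.341,.2,90)
st=r.get_state(); im=r.snapshot("wrist"); C=cam("wrist",st); o=im.copy()
h,s,v=[x.astype(int) for x in cv2.split(cv2.cvtColor(im,cv2.COLOR_BGR2HSV))]
m=(s>45)&(h>8)&(h<32)&(v>60)
m=m.astype(np.uint8); m[236:]=0; m[:,:150]=0; m[:,500:]=0
c=blob(cv2.morphologyEx(m,cv2.MORPH_CLOSE,np.ones((7,7))))
P=px2(C,c[:,0],.074)[:,:2].astype(np.float32); q=cv2.minAreaRect(P); print("album",q)
cv2.drawContours(o,[c],-1,(255,0,0),1)
bx=cv2.boxPoints(q); cv2.polylines(o,[proj(C,np.c_[bx,np.full(4,.074)]).round().astype(int)],True,(0,0,255),1)
m=(v<90).astype(np.uint8); m[150:]=0
g=proj(C,[[.554,.341,.036]])[0]; print("loupe px",g)
cv2.imwrite("pics/w10.png",o)
```

```text
t 23.15 tcp [0.5976 0.1264 0.289 ] yaw 90.2 | tool shift [ 0.2148 -0.0427  0.0891] then rz 0.2
album ((0.6003746390342712, 0.1674330234527588), (0.13771532475948334, 0.16533207893371582), 83.2630615234375)
loupe px [280.9261  -6.2461]
```

View pics/w10.png

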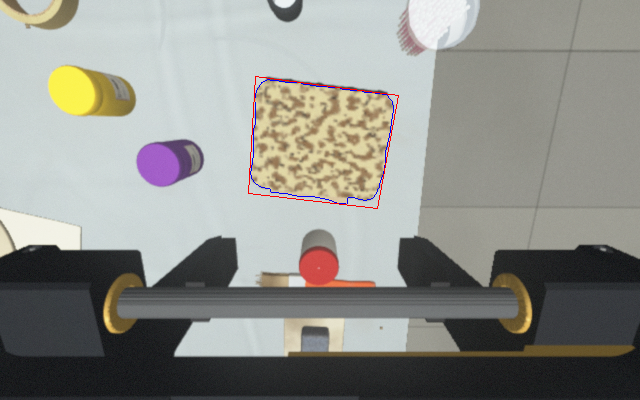

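The cover (cols 250–397, rows 78–206) is centred at (0.600, 0.167). Allowing for pages sticking out on the near sides, I'll aim at (0.598, 0.166). The loupe is at (285,5), so I'll move over it.

Call:
move_arm:
  rotation:
    - [0,0,0]
    - [0,0,0]
    - [0,0,0]
    - [0,0,0]
    - [0,0,0]
  dp:
    - [0.0537,-0.011,0.02]
    - [0.0537,-0.011,0.02]
    - [0.0537,-0.011,0.02]
    - [0.0537,-0.011,0.02]
    - [0,0,0]
  grip: [1,1,1,1,1]

```text
time_s: 23.82
eef_pos: [0.5516, 0.3436, 0.208]
tool_rot: [-3.137, 0.001, 1.577]
wrist_force: [0.0, 1.3, 0.3]
opening: 0.0882
finger_force: 0.0
```

Run:
```python
from h import *
st=r.get_state(); im=r.snapshot("wrist"); C=cam("wrist",st)
g=proj(C,[[.554,.341,.036]])[0]
v=cv2.cvtColor(im,cv2.COLOR_BGR2HSV)[...,2]
x,y=g.astype(int); print(g)
m=(v<95).astype(np.uint8); k=np.zeros_like(m); k[max(0,y-50):min(232,y+50),x-50:x+50]=1; m*=k
c=blob(m,g); cv2.drawContours(im,[c],-1,(0,0,255),1)
P=px2(C,c[:,0],.036)[:,:2].astype(np.float32); print(cv2.minEnclosingCircle(P),cv2.fitEllipse(P))
plan(.554,.341,.013,90)
cv2.imwrite("pics/w11.png",cv2.resize(im[max(0,y-80):y+80,x-130:x+130],None,fx=3,fy=3))
print(x-130,max(0,y-80))
```

```text
[319.6263 188.63  ]
((0.556692361831665, 0.3436208963394165), 0.022097721695899963) ((0.5570589303970337, 0.343379944562912), (0.03934978321194649, 0.04338347166776657), 179.87586975097656)
t 23.88 tcp [0.5527 0.3419 0.2092] yaw 90.3 | tool shift [-0.0007  0.0018  0.1962] then rz 0.3
189 108
```

View pics/w11.png

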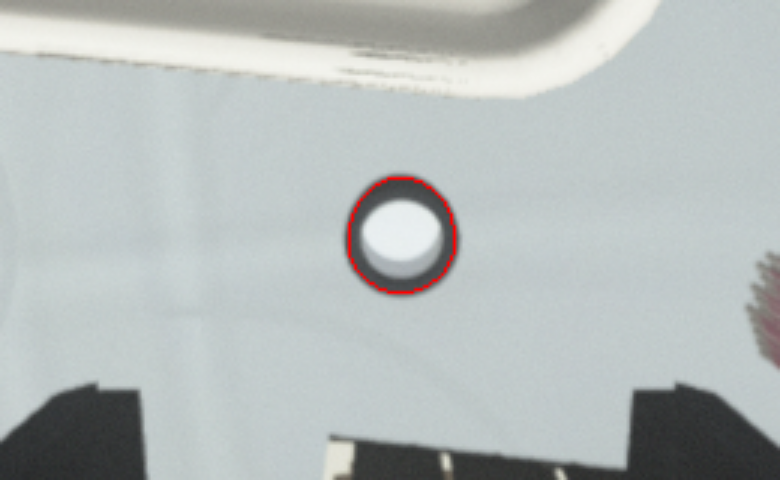

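The loupe ring is cleanly outlined, centred at (0.557, 0.343). I'll descend and grip.

Call:
move_arm:
  rotation:
    - [0,0,0]
    - [0,0,0]
    - [0,0,0]
    - [0,0,0]
    - [0,0,0]
  dp:
    - [0.001,0.005,0.04]
    - [0,0,0.06]
    - [0,0,0.05]
    - [0,0,0.03]
    - [0,0,0.0155]
  grip: [1,1,1,1,1]

```text
time_s: 24.5
eef_pos: [0.5587, 0.3408, 0.0139]
tool_rot: [-3.14, 0.001, 1.572]
wrist_force: [0.8, 0.8, -0.4]
opening: 0.0881
finger_force: 0.0
```

Call:
move_arm:
  rotation:
    - [0,0,0]
    - [0,0,0]
    - [0,0,0]
    - [0,0,0]
    - [0,0,0]
  dp:
    - [0,0,0]
    - [0,0,0]
    - [0,0,0]
    - [0,0,0]
    - [0,0,0]
  grip: [-1,-1,-1,-1,-1]
  squeeze: 10

```text
time_s: 25.12
eef_pos: [0.558, 0.3429, 0.0155]
tool_rot: [3.141, -0.0, 1.574]
wrist_force: [-0.9, 0.3, 3.6]
opening: 0.042
finger_force: 10.0
```

Call:
move_arm:
  rotation:
    - [0,0,0]
    - [0,0,0]
    - [0,0,0]
    - [0,0,0]
    - [0,0,0]
  dp:
    - [0,0,0]
    - [0,0,-0.03]
    - [0,0,-0.05]
    - [0,0,-0.06]
    - [0,0,0]
  grip: [-1,-1,-1,-1,-1]

```text
time_s: 25.75
eef_pos: [0.5597, 0.3435, 0.1601]
tool_rot: [3.133, -0.003, 1.574]
wrist_force: [0.8, -0.7, -0.6]
opening: 0.0419
finger_force: 10.0
```

Run:
```python
from h import *
plan(.598,.166,.089,90)
```

```text
t 25.75 tcp [0.5597 0.3435 0.1601] yaw 90.2 | tool shift [-0.1779  0.037   0.0708] then rz 0.2
```

Call:
move_arm:
  rotation:
    - [0,0,0]
    - [0,0,0]
    - [0,0,0]
    - [0,0,0]
    - [0,0,0]
  dp:
    - [-0.0444,0.0097,0]
    - [-0.0444,0.0097,0]
    - [-0.0444,0.0097,0]
    - [-0.0444,0.0097,0]
    - [0,0,0]
  grip: [-1,-1,-1,-1,-1]

```text
time_s: 26.38
eef_pos: [0.5977, 0.1625, 0.1537]
tool_rot: [-3.14, 0.001, 1.57]
wrist_force: [-1.0, -0.2, -1.0]
opening: 0.0418
finger_force: 10.0
```

Call:
move_arm:
  rotation:
    - [0,0,0]
    - [0,0,0]
    - [0,0,0]
  dp:
    - [0,0,0.03]
    - [0,0,0.02]
    - [0,0,0]
  grip: [-1,-1,-1]

```text
time_s: 26.75
eef_pos: [0.5962, 0.1661, 0.103]
tool_rot: [-3.137, 0.0, 1.575]
wrist_force: [-0.8, -0.5, -0.4]
opening: 0.0415
finger_force: 10.0
```

Run:
```python
from h import *
plan(.598,.166,.089,90)
```

```text
t 26.75 tcp [0.5962 0.1661 0.103 ] yaw 90.2 | tool shift [-0.0001  0.0019  0.014 ] then rz 0.2
```

Call:
move_arm:
  rotation:
    - [0,0,0]
    - [0,0,0]
    - [0,0,0]
    - [0,0,0]
  dp:
    - [0,0.001,0.006]
    - [0,0,0.005]
    - [0,0,0.0015]
    - [0,0,0]
  grip: [-1,-1,-1,-1]

```text
time_s: 27.25
eef_pos: [0.5985, 0.1653, 0.0927]
tool_rot: [3.141, -0.0, 1.574]
wrist_force: [0.3, -1.4, -0.6]
opening: 0.0416
finger_force: 10.0
```

Call:
move_arm:
  rotation:
    - [0,0,0]
    - [0,0,0]
    - [0,0,0]
    - [0,0,0]
    - [0,0,0]
  dp:
    - [0,0,0]
    - [0,0,0]
    - [0,0,0]
    - [0,0,0]
    - [0,0,0]
  grip: [0.2,0.6,1,1,1]

```text
time_s: 27.88
eef_pos: [0.5985, 0.1653, 0.0926]
tool_rot: [3.142, -0.0, 1.574]
wrist_force: [-0.3, 0.1, 0.2]
opening: 0.0876
finger_force: 0.0
```

Call:
move_arm:
  rotation:
    - [0,0,0]
    - [0,0,0]
    - [0,0,0]
    - [0,0,0]
    - [0,0,0]
  dp:
    - [0,0,-0.02]
    - [0,0,-0.05]
    - [0,0,-0.06]
    - [-0.03,0,-0.06]
    - [-0.03,0,0]
  grip: [1,1,1,1,1]

```text
time_s: 28.5
eef_pos: [0.5996, 0.107, 0.2834]
tool_rot: [3.132, 0.0, 1.575]
wrist_force: [0.6, 0.4, -0.7]
opening: 0.0879
finger_force: 0.0
```

Call:
move_arm:
  rotation:
    - [0,0,0]
    - [0,0,0]
  dp:
    - [0,0,0]
    - [0,0,0]
  grip: [1,1]

```text
time_s: 28.75
eef_pos: [0.5984, 0.1079, 0.2779]
tool_rot: [-3.14, -0.0, 1.574]
wrist_force: [0.1, 0.3, 0.5]
opening: 0.0885
finger_force: 0.0
```

Run:
```python
from h import *
st=r.get_state(); print(st['time_s'],st['eef_pos']); im=r.snapshot("wrist"); C=cam("wrist",st)
v=cv2.cvtColor(im,cv2.COLOR_BGR2HSV)[...,2]
g=proj(C,[[.598,.166,.112]])[0]; print(g)
q=proj(C,[[.598,.166,.074]])[0]
sd=r.snapshot("side")
cv2.imwrite("pics/w12.png",np.hstack([im[:380,120:520],cv2.resize(sd[100:340,160:400],(380,380))]))
```

```text
28.75 [0.5984 0.1079 0.2779]
[316.6841 132.9777]
```

View pics/w12.png

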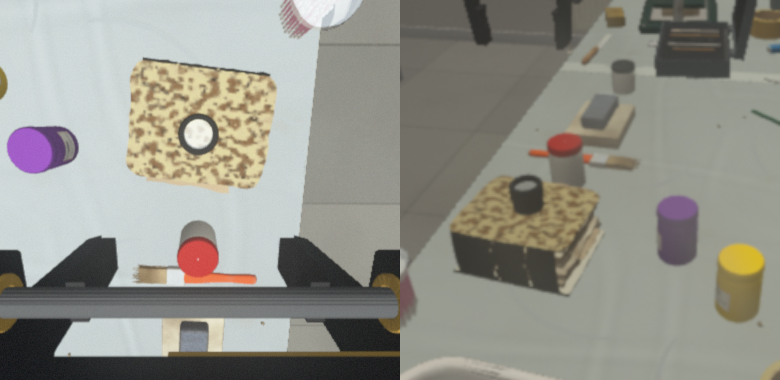

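The loupe stands upright on the cover at (317,133), as predicted. The row of brush, jar and weighted board is intact, and nothing is touching the gripper. Handing in.

```bash
python3 -c "
from workcell import r
print(r.finish_job())"
```

```text
the job is handed in; nothing more can be done
None
```

The job is handed in, with no verdict returned: by my camera measurements the weight, brush and tall jar are within tolerance, and the loupe is upright within a few millimetres of my estimate of the album's middle.

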